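Slide the butter through the gap to the tart press side

TASK

The tart press is to be greased next, and the soft block of butter beside the tart tray must not be picked up: with the fingertips, push it flat along the table, lengthwise through the narrow gap between the orange bowl and the round kitchen timer in front of it, from the tart tray's side to the tart press's side. Stop when the whole block is clearly out beyond the narrowest point of the gap, no more than a block's length further on and still in line with the gap. Push gently, without jamming hard against the bowl or the timer, do not lift or tip the butter, and leave everything else where it is.

Things in the scene. Friction and masses are not known exactly. Their poses are not given: they have to be found in the camera images.
- butter_centre (a point): Centre (half-way up) of the loose block of wrapped butter, 73 mm wide (its x), 102 mm long (its y), 37 mm tall (z up), about 0.25 kg, lying flat on the table. It starts on the tart tray's side of the gap, turned by up to 0.4 rad from the gap's direction and up to 30 mm to one side.
- gap (a point): Point in the middle of the gap between bowl and timer, 18.5 mm above the table. x points towards the bowl's centre, z up, y along the way through, back to the side where the butter starts: push towards -y. The gap is 78 mm wide between bowl rim and timer (83 mm at the height of the butter's top, as the bowl tapers down). The way beyond is free for 0.2 m, 30 mm to each side of the butter.
- filling_bowl: Orange plastic bowl, 147 mm across the rim, 92 mm across the foot, 50 mm tall; origin at the centre of its underside. It is fixed to the table. Its centre lies 110 mm from the gap point, along the gap's +x; same axes as the gap.
- kitchen_timer: Round kitchen timer, red top on a white base, 65 mm across, 44 mm tall; origin at the centre of its underside. It is fixed to the table, 183.5 mm from the bowl's centre (73.5 mm from the gap point along the gap's -x). Its own axes mean nothing here; its dial does not turn.
- butter: The block of butter itself: origin at the centre of its underside, axes as for its centre point.
- fluted_cutter: Bystander, leave alone: fluted tin cutter ring, 74x76x26 mm, lying on the bowl's start side; origin at the centre of its underside.
- round_cutter: Bystander, leave alone: plain round tin cutter ring, 60 mm across, 34 mm tall, beyond the timer; origin at the centre of its underside.
- bench_scraper: Bystander, leave alone: bench scraper, steel blade with a wooden grip, 102x127x18 mm, left of the work; origin at the centre of its underside.
Not all that is in view belongs to the job. Leave any blue look-alike of the butter alone.

How it is judged:
By the outcome, as a careful person would: the job done as asked, in the order asked, and still so for the second after the job is handed in, with the robot touching nothing.
It also fails if it takes over 56 s, if anything falls off the work surface, if the arm or the gripper's body presses on something with over 40 N, if the wrist force passes 120 N, or if a joint passes its speed limit or range.

ROBOT

A 6-joint arm with a two-finger parallel gripper is mounted at the origin on a cart in front of the work surface, level with it; the furniture and walls round the work are solid. World frame = base frame: x ahead of the robot, y to its left, z up, the work surface at z = 0. Lengths are in m, angles in rad, forces in N, time in s.
With the tool pointing down it reaches from about 0.425 to 0.95 m from the base axis. Payload 3.5 kg.
Tool frame: the origin (TCP) lies at the very end of the fingers, on their centre line; the grasp point (between the pads) lies 19 mm behind it (tcp_to_grasp is the distance from the TCP to the grasp point, in m); z points along the fingers, y is the direction in which the jaws open and shut (so a half turn about z gives the same grasp; the last joint's range is limited). The gripper opens to 85 mm and grips with 20 to 120 N. Pads are 22 mm wide; open, the fingers measure 114 mm over their backs; the gripper's body (76 mm by 85 mm) begins 54 mm behind the grasp point. The pads swing forward as they close: fully open they stand 13 mm farther back than shut.
Start: joints at [-1.375, 0.286, 1.577, -0, 1.279, -0.15], TCP at [0.229, -0.635, 0.231] pointing down, gripper open.
Joint ranges: [-2.77, 2.77], [-0.9, 2.22], [0.21, 2.48], [-1.53, 4.67], [0.24, 2.81], [-2.84, 2.84]. Speed limits (rad/s): [2.79, 2.79, 3.14, 3.14, 3.14, 3.14].

INTERFACE

Orientations are given as a unit quaternion [x, y, z, w].
In Python, from plant import * gives the robot as it stands. The module is installed in compiled form; this text tells all that it offers.
- The arm moves only by the tool arm_command, never from a script. Its argument "steps" is a list of rows, each a list of 3 entries, a list of its own where there are three numbers: the turn, a rotation vector about the tool's x, y, z in rad, then the shift along the tool's x, y, z in m, then the gripper command: -1 is shut, 1 is fully open, values between are in proportion. A call has 1 to 12 rows; each row is the pose to reach, as a shift and turn from the pose measured when the call began, along the tool's axes at that moment; what a row does not reach only later rows make up. A row lasts 1/8 s, in which the tool goes at most 62.5 mm and 10.7 degrees, less where a joint would pass 70% of its speed; a pose out of reach is approached as far as the arm can. A call with a gripper value outside its range is refused whole. The fingers move at their own pace and stop on an object; "force" is the grip in N (left out, the last holds). Time passes only in rows, so rows that repeat a pose let the fingers close. It gives the time, the measured TCP pose, the force and the opening at its end, in the units of the state.
- get_state(): the state, without advancing time (a new reading comes with each control period).
- read_camera(name): name is "scene" or "top" or "wrist"; returns a dict with "frame" (400x640x3 uint8, red, green, blue), "vfov" (degrees; the focal length in pixels is half the picture's height over the tangent of half this angle, whatever the lens; pixels are square), "cx", "cy" (the principal point, pixels), "position" and "rotation" of the camera in the world; the wrist camera has in their place "mount" (4x4, takes a point from camera to tool coordinates, whose origin is the TCP and whose axes are the flange's). Camera axes: x right, y up, looking along -z (the intrinsics and any distortion apply to the point x, -y, -z); pixel columns grow to the right and rows downward; lengths in m; the calibration is good to about 2 mm. A picture is of the moment at which its call begins: read the wrist's pose just before it. There is no depth.
- sign_off(): hands the job in, once; it reports no verdict.
The state is a dict: "time": time; "qpos": joint angles; "dq": joint speeds; "joint_efforts": joint torques, N m; "eef_pos": TCP position; "tcp_rot": TCP orientation; "contact_force": force on the tool from outside, world axes, zero at the start; "wrist_torque": the same for the moment, N m; "opening": opening from 0.0 (shut) to 1.0 (fully open).
Only numpy, scipy, OpenCV 4.12 (cv2) and the standard library are available. Lean on these libraries where they do the work, as an engineer would, in place of code of your own. Each camera call takes 0.05 s, during which the arm holds its last target.

## Working session

There is one attempt and no reset: what is moved stays moved. The work goes in short steps, Python scripts to look and compute and a tool call to move; the robot and the scene stay as the last step left them, time stands still between calls to the robot, and variables do not carry over. Pictures are saved under pics/ and viewed, and the job is handed in when it is done.

Besides the shell and the picture viewer there is one more tool, called after "Emit:" as name(argument=value, ...), one argument or row to a line, values as JSON. arm_command: Moves the arm, as the interface text tells. Its arguments: {"type":"object","properties":{"steps":{"type":"array"},"force":{"type":"number"}},"required":["steps"]}

```bash
mkdir -p pics; cat > h.py <<'E'
from plant import *
import numpy as np, cv2, json
def snap(n,tag):
    s=get_state(); c=read_camera(n)
    cv2.imwrite(f'pics/{tag}.png',cv2.cvtColor(c['frame'],cv2.COLOR_RGB2BGR))
    return s,c
E
python3 - <<'E'
from h import *
s=get_state(); print(s)
for n in ['scene','top','wrist']:
    s,c=snap(n,n+'0'); print(n,{k:v for k,v in c.items() if k!='frame'})
E
```

```text
{'time': 0.0, 'qpos': array([-1.37498256e+00,  2.87192739e-01,  1.57816528e+00,  3.58793531e-05,
        1.27856372e+00, -1.49996955e-01]), 'dq': array([-0.00050494, -0.00120634, -0.00024266,  0.00104598,  0.00144174,
        0.00043643]), 'joint_efforts': array([-2.87002777e-04, -4.05978978e+01, -2.92627627e+01, -1.56793608e-04,
        5.81565168e-03,  4.47325590e-06]), 'eef_pos': array([ 0.22870928, -0.63439017,  0.22993545]), 'tcp_rot': array([ 9.85089296e-01,  1.72039885e-01, -9.50697389e-06, -1.16463233e-03]), 'contact_force': array([ 0.29135279,  1.10574066, -0.02215072]), 'wrist_torque': array([ 0.03913785,  0.02934579, -0.02340969]), 'opening': 1.0031848253912192}
scene {'vfov': 52.79601021872497, 'cx': 324.9769145461181, 'cy': 196.7567886433236, 'position': array([0.10109066, 0.754513  , 0.54224389]), 'rotation': array([-0.13582008,  0.5184351 ,  0.82190286, -0.19301203])}
top {'vfov': 56.17697011610961, 'cx': 322.1515054008619, 'cy': 201.52922056231665, 'position': array([ 0.34045902, -0.15123726,  1.01555377]), 'rotation': array([ 0.08898421, -0.08020625, -0.65585183,  0.74532352])}
wrist {'vfov': 59.86053323218603, 'cx': 323.99448609698715, 'cy': 201.58447612674365, 'mount': array([[-1.83688183e-04,  9.64427208e-01,  2.64348494e-01,
         6.60642927e-02],
       [ 9.99999983e-01,  1.71926253e-04,  6.76297558e-05,
        -4.09203745e-04],
       [ 1.97755305e-05,  2.64348502e-01, -9.64427223e-01,
        -1.44370307e-01],
       [ 0.00000000e+00,  0.00000000e+00,  0.00000000e+00,
         1.00000000e+00]])}
```

View pics/top0.png

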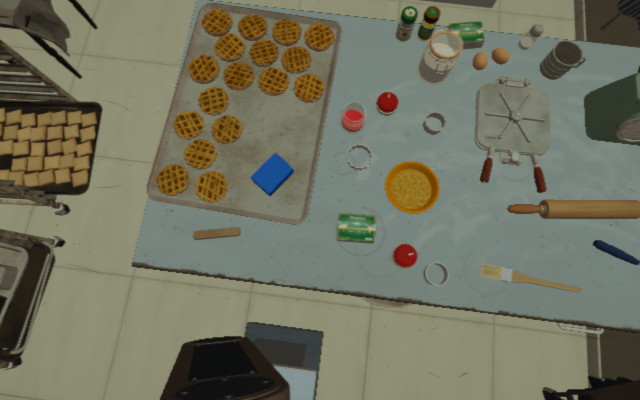

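View pics/scene0.png

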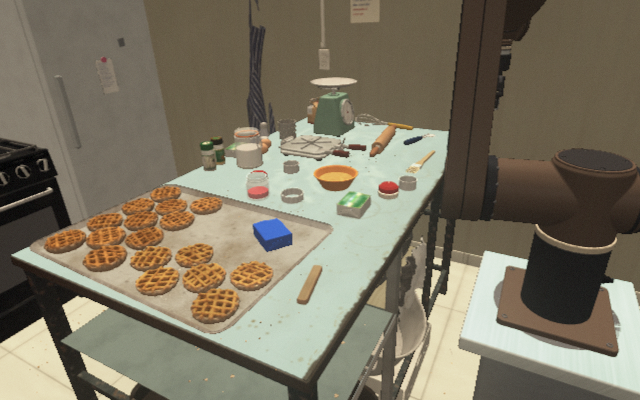

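View pics/wrist0.png

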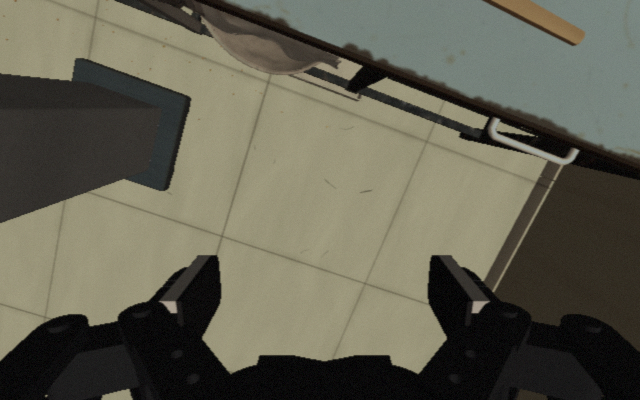

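```bash
cat >> h.py <<'E'
from scipy.spatial.transform import Rotation as R
def campose(s,c):
    if 'mount' in c:
        T=R.from_quat(s['tcp_rot']).as_matrix(); M=np.array(c['mount'])
        return s['eef_pos']+T@M[:3,3], T@M[:3,:3]
    return np.array(c['position']), R.from_quat(c['rotation']).as_matrix()
def ray(s,c,px):
    p,Rm=campose(s,c); f=200/np.tan(np.radians(c['vfov'])/2)
    px=np.atleast_2d(px).astype(float)
    d=np.c_[(px[:,0]-c['cx'])/f,-(px[:,1]-c['cy'])/f,-np.ones(len(px))]@Rm.T
    return p,d
def plane(s,c,px,z):
    p,d=ray(s,c,px); t=(z-p[2])/d[:,2]; return p+d*t[:,None]
def proj(s,c,X):
    p,Rm=campose(s,c); f=200/np.tan(np.radians(c['vfov'])/2)
    q=(np.atleast_2d(X)-p)@Rm; return np.c_[c['cx']-f*q[:,0]/q[:,2],c['cy']+f*q[:,1]/q[:,2]]
def tri(obs):
    A=np.zeros((3,3));b=np.zeros(3)
    for (s,c,px) in obs:
        p,d=ray(s,c,px); d=d[0]/np.linalg.norm(d[0]); P=np.eye(3)-np.outer(d,d); A+=P;b+=P@p
    X=np.linalg.solve(A,b); 
    return X
E
python3 - <<'E'
from h import *
s,c=snap('top','top1')
f=c['frame']
print('rot',R.from_quat(c['rotation']).as_matrix().round(3))
im=cv2.cvtColor(f[140:300,300:460],cv2.COLOR_RGB2BGR)
cv2.imwrite('pics/topcrop.png',cv2.resize(im,(640,640),interpolation=cv2.INTER_CUBIC))
print('butter',plane(s,c,[(357,228)],.037),'bowl',plane(s,c,[(412,187)],.05),'timer',plane(s,c,[(405,256)],.044))
s,c=snap('scene','sc1')
f=c['frame']
cv2.imwrite('pics/sccrop.png',cv2.resize(cv2.cvtColor(f[150:230,270:430],cv2.COLOR_RGB2BGR),(800,400),interpolation=cv2.INTER_CUBIC))
E
```

```text
rot [[ 0.127  0.963 -0.236]
 [-0.992  0.124 -0.027]
 [ 0.003  0.238  0.971]]
butter [[ 0.51879508 -0.22409969  0.037     ]] bowl [[ 0.64581805 -0.35770568  0.05      ]] timer [[ 0.46058879 -0.35406451  0.044     ]]
```

View pics/topcrop.png

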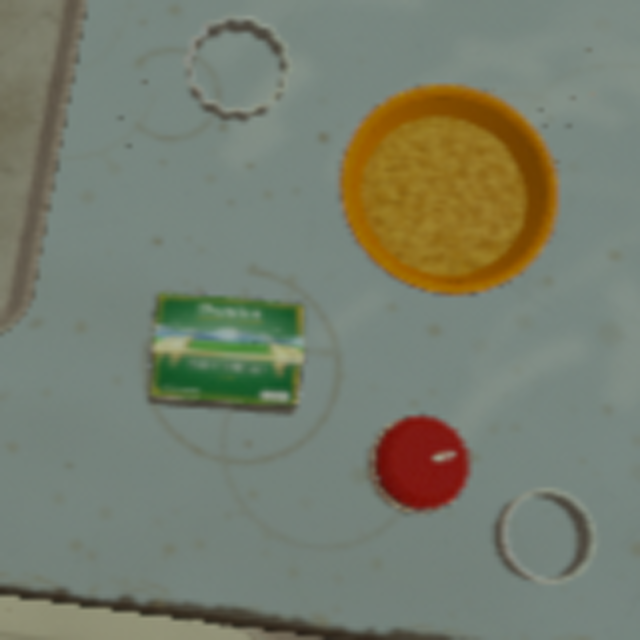

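View pics/sccrop.png

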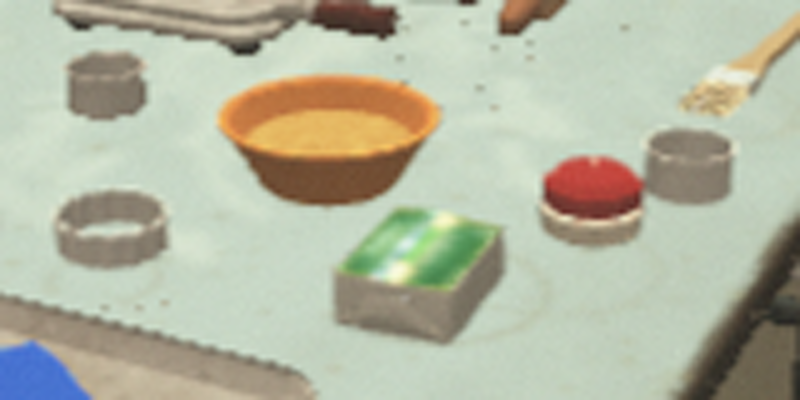

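```bash
cat >> h.py <<'E'
def ellc(s,c,mask,z):
    n,l,st,ce=cv2.connectedComponentsWithStats(mask.astype(np.uint8)); 
    return st,ce,l
def topmeas(tag,boxes=dict(b=(320,200,470,270))):
    s,c=snap('top',tag); h=cv2.cvtColor(c['frame'],cv2.COLOR_RGB2HSV).astype(int)
    out={}
    H,S,V=h[...,0],h[...,1],h[...,2]
    return s,c,H,S,V
def biggest(m,box):
    x0,y0,x1,y1=box; mm=np.zeros(m.shape,np.uint8); mm[y0:y1,x0:x1]=m[y0:y1,x0:x1]
    mm=cv2.morphologyEx(mm,cv2.MORPH_CLOSE,np.ones((3,3)))
    cs,_=cv2.findContours(mm,cv2.RETR_EXTERNAL,cv2.CHAIN_APPROX_NONE)
    return max(cs,key=cv2.contourArea)[:,0,:]
E
python3 - <<'E'
from h import *
s,c,H,S,V=topmeas('top2')
for name,m,box,z in [('bowl',(H>8)&(H<28)&(S>120),(375,150,450,225),.05),('timer',((H<8)|(H>172))&(S>120),(385,235,425,275),.044)]:
    k=biggest(m,box); P=plane(s,c,k,z)[:,:2]
    (cc,r)=cv2.minEnclosingCircle(P.astype(np.float32)); e=cv2.fitEllipse((P*1000).astype(np.float32))
    print(name,len(k),cc,r,e)
m=(H>30)&(H<95)&(S>110)
k=biggest(m,(325,200,390,260)); hull=cv2.convexHull(k)[:,0]
P=plane(s,c,hull,.037)[:,:2]*1000
print('butter',cv2.minAreaRect(P.astype(np.float32)),cv2.minAreaRect(k),cv2.boxPoints(cv2.minAreaRect(k)))
E
```

```text
bowl 149 (0.6474813222885132, -0.3570360243320465) 0.07320575416088104 ((647.360595703125, -356.9676818847656), (142.82015991210938, 143.8872833251953), 97.89666748046875)
timer 64 (0.4621112048625946, -0.3540235459804535) 0.030255043879151344 ((462.8300476074219, -353.6717224121094), (56.975486755371094, 58.163028717041016), 34.26909255981445)
butter ((499.9413146972656, -223.31207275390625), (26.737409591674805, 94.40904235839844), 0.7103393077850342) ((355.9435729980469, 234.9935302734375), (35.88072204589844, 10.048872947692871), 6.519801139831543) [[337.54874 237.94841]
 [338.68973 227.96452]
 [374.3384  232.03865]
 [373.19742 242.02254]]
```

```bash
python3 - <<'E'
from h import *
s,c=snap('top','top3')
q=np.array([(160,295),(303,303),(299,406),(152,401)])/4-.4+[300,140]
P=plane(s,c,q,.037)[:,:2]*1000
print(P.round(1)); print(P.mean(0),[np.linalg.norm(P[i]-P[i-1]).round(1) for i in range(4)])
for i,j in [(0,1),(3,2)]: d=P[j]-P[i]; print('angle of -y axis',np.degrees(np.arctan2(d[1],d[0])))
for i,j in [(3,0),(2,1)]: d=P[j]-P[i]; print('angle of x axis',np.degrees(np.arctan2(d[1],d[0])))
# triangulate height w/ scene: corners in scene crop (5x, offset 270,150)
s2,c2=snap('scene','sc3')
q2=np.array([(338,270),(400,208),(503,232),(437,290)])/5-.4+[270,150]
for a in q:
    best=min(((np.linalg.norm(proj(s2,c2,tri([(s,c,a),(s2,c2,b)]))-b),i) for i,b in enumerate(q2)))
    print(best,(tri([(s,c,a),(s2,c2,q2[best[1]])])*1000).round(1))
E
```

```text
[[ 552.2 -173.9]
 [ 559.  -269. ]
 [ 490.  -272.9]
 [ 481.  -176.9]]
[ 520.55944116 -223.18059047] [np.float64(71.3), np.float64(95.4), np.float64(69.1), np.float64(96.4)]
angle of -y axis -85.95083560521333
angle of -y axis -84.6467856035522
angle of x axis 2.4318257032973754
angle of x axis 3.1778675000028835
(np.float64(0.1388927899993007), 0) [ 553.2 -173.8   34.3]
(np.float64(0.32820265514586777), 1) [ 559.  -269.9   32.6]
(np.float64(0.12381307177913495), 2) [ 491.8 -274.    27.4]
(np.float64(2.0321076341153397), 3) [ 486.9 -175.2   33.9]
```

```bash
cat >> h.py <<'E'
def go(target,heading):
    """shift/turn in tool axes for world TCP target with tool x at heading, pointing down"""
    s=get_state(); T=R.from_quat(s['tcp_rot'])
    x=np.array([np.cos(heading),np.sin(heading),0]); z=np.array([0,0,-1.]); y=np.cross(z,x)
    G=R.from_matrix(np.c_[x,y,z])
    print('turn',(T.inv()*G).as_rotvec().round(4),'shift',T.inv().apply(np.array(target)-s['eef_pos']).round(4),'t',round(s['time'],2))
E
python3 - <<'E'
from h import *
go([.44,-.223,.2],-.0175)
E
```

```text
turn [-3.000e-04  0.000e+00  3.633e-01] shift [ 0.3383 -0.316   0.0312] t 0.4
```

Emit:
arm_command(
  steps=[
    [[0,0,0.363],[0.338,-0.316,0.031],0.3],
    [[0,0,0.363],[0.338,-0.316,0.031],0.3],
    [[0,0,0.363],[0.338,-0.316,0.031],0.3],
    [[0,0,0.363],[0.338,-0.316,0.031],0.3],
    [[0,0,0.363],[0.338,-0.316,0.031],0.3],
    [[0,0,0.363],[0.338,-0.316,0.031],0.3],
    [[0,0,0.363],[0.338,-0.316,0.031],0.3],
    [[0,0,0.363],[0.338,-0.316,0.031],0.3],
    [[0,0,0.363],[0.338,-0.316,0.031],0.3],
    [[0,0,0.363],[0.338,-0.316,0.031],0.3],
    [[0,0,0.363],[0.338,-0.316,0.031],0.3],
  ],
)

```text
time: 1.78
eef_pos: [0.4394, -0.2242, 0.2004]
tcp_rot: [1.0, -0.009, 0.0, 0.0]
contact_force: [0.1, 0.9, 1.0]
opening: 0.652
```

```bash
python3 - <<'E'
from h import *
s,c=snap('wrist','w1'); print(s['time'],s['eef_pos'],s['tcp_rot'],s['opening'],s['contact_force'])
E
```

```text
1.775 [ 0.43935582 -0.22422665  0.20043168] [ 9.99955181e-01 -9.46739420e-03  4.46298233e-05  4.60184160e-05] 0.6523277995643744 [0.05183079 0.85669915 1.00475841]
```

View pics/w1.png

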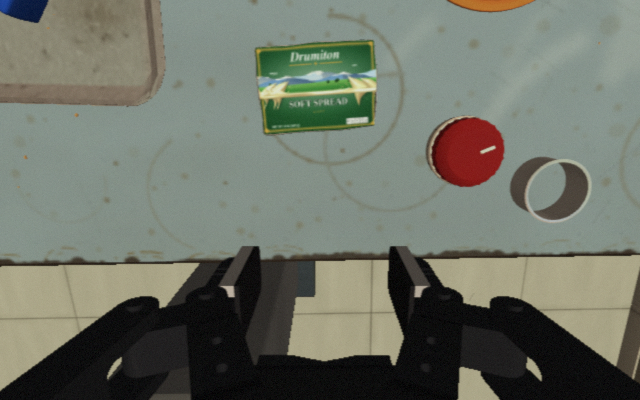

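```bash
python3 - <<'E'
from h import *
s,c=snap('wrist','w2'); h=cv2.cvtColor(c['frame'],cv2.COLOR_RGB2HSV).astype(int);H,S,V=h[...,0],h[...,1],h[...,2]
m=((H<8)|(H>172))&(S>120); k=biggest(m,(420,100,515,200)); P=plane(s,c,k,.04)[:,:2]*1000
print('timer',cv2.fitEllipse(P.astype(np.float32)))
q=np.array([(255.5,48),(374.5,40.5),(376.5,126),(263,134.5)])
P=plane(s,c,q,.037)[:,:2]*1000
print(P.round(1)); print(P.mean(0),[np.linalg.norm(P[i]-P[i-1]).round(1) for i in range(4)])
for i,j in [(0,1),(3,2)]: d=P[j]-P[i]; print('-y',np.degrees(np.arctan2(d[1],d[0])))
print('edge',plane(s,c,[(320,255)],0))
st,ct=snap('top','t4')
tb=np.array([(160,295),(303,303),(299,406),(152,401)])/4-.4+[300,140]
for a,b in zip(tb,q): print('tri',(tri([(st,ct,a),(s,c,b)])*1000).round(1))
E
```

```text
timer ((464.0089416503906, -350.41748046875), (59.03105545043945, 62.329681396484375), 162.82818603515625)
[[ 552.5 -170.1]
 [ 556.3 -267.5]
 [ 488.  -270.6]
 [ 482.7 -171.7]]
[ 519.85600885 -219.97627153] [np.float64(69.9), np.float64(97.4), np.float64(68.3), np.float64(99.0)]
-y -87.77869027012633
-y -86.90132057262099
edge [[ 0.35141369 -0.21810101  0.        ]]
tri [ 549.3 -173.3   53.5]
tri [ 550.8 -263.7   72.2]
tri [ 488.6 -270.6   45.2]
tri [ 481.6 -174.9   44.9]
```

Emit:
arm_command(
  steps=[
    [[0,0,0],[0,-0.002,0.06],0.3],
    [[0,0,0],[0,-0.002,0.12],0.3],
    [[0,0,0],[0,-0.002,0.17],0.3],
    [[0,0,0],[0,-0.002,0.187],0.3],
    [[0,0,0],[0,-0.002,0.19],0.3],
    [[0,0,0],[0,-0.002,0.19],0.3],
    [[0,0,0],[0.01,-0.002,0.19],0.3],
    [[0,0,0],[0.02,-0.002,0.19],0.3],
    [[0,0,0],[0.02,-0.002,0.19],0.3],
  ],
)

```text
time: 3.05
eef_pos: [0.4609, -0.2228, 0.0113]
tcp_rot: [1.0, -0.009, 0.001, 0.001]
contact_force: [-0.9, 1.1, 0.7]
opening: 0.648
```

```bash
python3 - <<'E'
from h import *
s,c=snap('wrist','w3'); print(s['time'],s['eef_pos'],s['tcp_rot'],s['opening'],s['contact_force'])
s,c=snap('scene','sc4');cv2.imwrite('pics/sc4c.png',cv2.resize(cv2.cvtColor(c['frame'][120:240,260:460],cv2.COLOR_RGB2BGR),(800,480),interpolation=cv2.INTER_CUBIC))
E
```

```text
3.05 [ 0.46092747 -0.22276692  0.01125535] [ 9.99959358e-01 -8.95081489e-03  9.12534674e-04  5.77408857e-04] 0.6480723167800047 [-0.91118223  1.14165444  0.65362344]
```

View pics/w3.png

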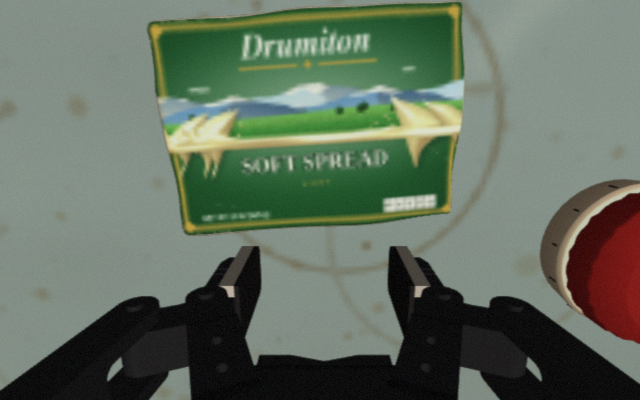

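View pics/sc4c.png

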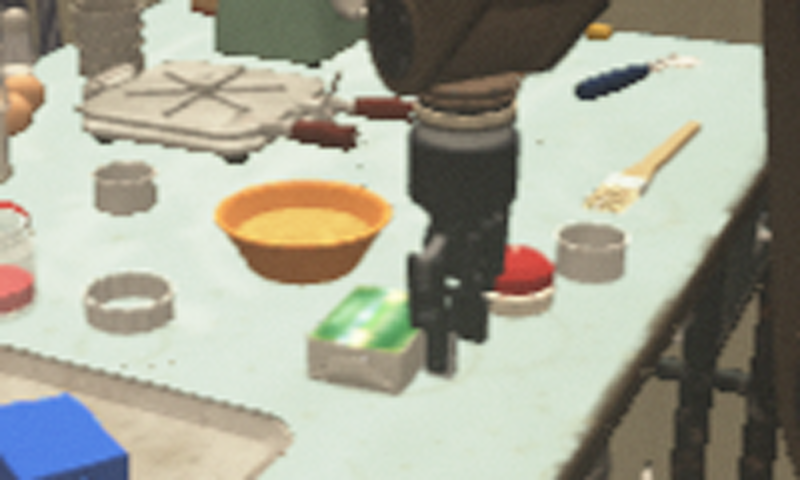

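Emit:
arm_command(
  steps=[
    [[0,0,0],[0.006,0,0.001],0.3],
    [[0,0,0],[0.011,0,0.001],0.3],
    [[0,0,0],[0.015,0,0.001],0.3],
    [[0,0,0],[0.019,0,0.001],0.3],
    [[0,0,0],[0.022,0,0.001],0.3],
    [[0,0,0],[0.025,0,0.001],0.3],
    [[0,0,0],[0.025,0,0.001],0.3],
  ],
)

```text
time: 4.03
eef_pos: [0.4851, -0.2228, 0.0096]
tcp_rot: [1.0, -0.009, 0.0, 0.0]
contact_force: [0.1, -0.3, -0.1]
opening: 0.652
```

```bash
python3 - <<'E'
from h import *
s,c=snap('wrist','w4'); print(s['time'],s['eef_pos'],s['tcp_rot'],s['opening'],s['contact_force'])
E
```

```text
4.025 [ 0.48510689 -0.22283932  0.0095516 ] [ 9.99957958e-01 -9.15856606e-03  4.19182325e-04  1.63445382e-04] 0.6522526297299654 [ 0.08277952 -0.27367715 -0.0621432 ]
```

View pics/w4.png

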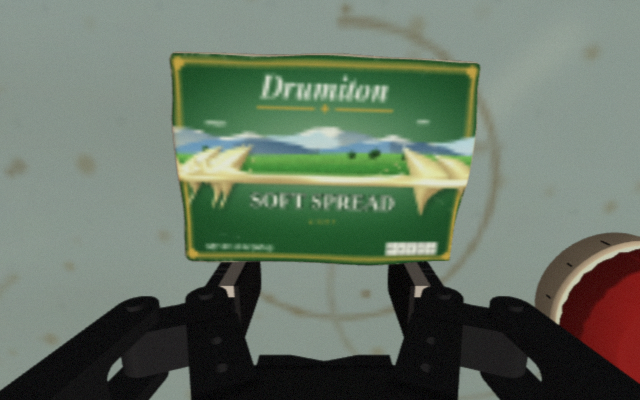

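```bash
python3 - <<'E'
from h import *
s,c=snap('wrist','w5')
q=np.array([(172,55),(480,65),(447,260),(187,262)])
P=plane(s,c,q,.037)[:,:2]*1000
print(P.round(1)); print(P.mean(0),[np.linalg.norm(P[i]-P[i-1]).round(1) for i in range(4)])
for i,j in [(0,1),(3,2)]: d=P[j]-P[i]; print('-y',np.degrees(np.arctan2(d[1],d[0])))
s,c=snap('top','t5');cv2.imwrite('pics/t5c.png',cv2.resize(cv2.cvtColor(c['frame'][160:280,320:460],cv2.COLOR_RGB2BGR),(700,600),interpolation=cv2.INTER_CUBIC))
E
```

```text
[[ 567.4 -176.7]
 [ 562.7 -273.4]
 [ 495.9 -268. ]
 [ 496.9 -172.7]]
[ 530.7411653  -222.71062177] [np.float64(70.6), np.float64(96.9), np.float64(67.0), np.float64(95.3)]
-y -92.79642665427272
-y -90.59786919296897
```

View pics/t5c.png

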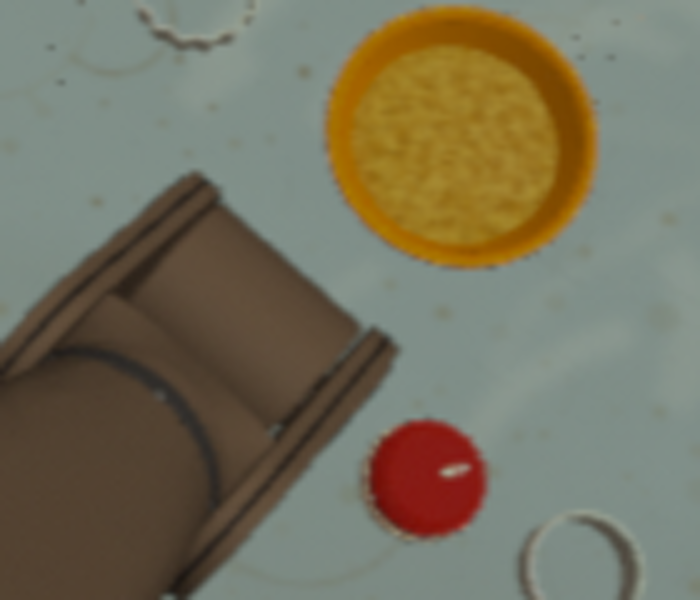

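Emit:
arm_command(
  steps=[
    [[0,0,0],[0.003,0,0],0.3],
    [[0,0,0],[0.006,0,0],0.3],
    [[0,0,0],[0.009,0,0],0.3],
    [[0,0,0],[0.009,0,0],0.3],
    [[0,0,0],[-0.01,0,0],0.3],
    [[0,0,0],[-0.03,0,0],0.3],
    [[0,0,0],[-0.03,0,-0.06],0.0],
    [[0,0,0],[-0.03,0,-0.12],-0.3],
    [[0,0,0],[-0.03,0,-0.18],-0.3],
    [[0,0,0],[-0.06,0,-0.19],-0.3],
    [[0,0,0],[-0.06,0,-0.19],-0.3],
  ],
)

```text
time: 5.55
eef_pos: [0.4249, -0.2221, 0.2013]
tcp_rot: [1.0, -0.01, 0.002, 0.001]
contact_force: [-0.0, 0.8, 0.2]
opening: 0.35
```

```bash
python3 - <<'E'
from h import *
s,c=snap('wrist','w6'); print(s['time'],s['eef_pos'],s['tcp_rot'],s['opening'],s['contact_force'])
E
```

```text
5.55 [ 0.4248994  -0.22213155  0.20133001] [ 0.9999489  -0.00975538  0.00221307  0.00145783] 0.3496511274587572 [-0.03847001  0.8011715   0.20241697]
```

View pics/w6.png

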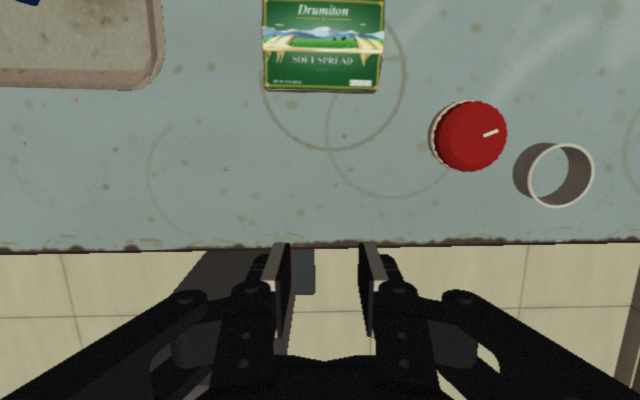

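```bash
python3 - <<'E'
from h import *
s,c=snap('wrist','w7'); M=np.array(c['mount']); f=200/np.tan(np.radians(c['vfov'])/2)
for x0 in (0,.011):
  for n,u,v in [('tipL',275,243),('tipouter',258,258),('elbow out',160,296),('elbow bottom',185,290),('arm outer',20,385),('arm',100,338),('tipR',375,243),('elbR',487,290)]:
    d=M[:3,:3]@np.array([(u-c['cx'])/f,-(v-c['cy'])/f,-1]); p=M[:3,3]; t=(x0-p[0])/d[0]; print(n,((p+d*t)*1000).round(1))
E
python3 - <<'E'
from h import *
go([.5425,-.135,.2],1.553)
E
```

```text
tipL [  0.  -24.6  17.9]
tipouter [  0.  -29.9   0.1]
elbow out [  0.  -59.3 -32.5]
elbow bottom [  0.  -51.9 -28.3]
arm outer [  0.  -74.8 -74. ]
arm [  0.  -66.3 -56.1]
tipR [ 0.  25.4 17.9]
elbR [  0.   60.6 -28.3]
tipL [ 11.  -20.6  -9.2]
tipouter [ 11.  -24.9 -24. ]
elbow out [ 11.  -49.4 -51.2]
elbow bottom [ 11.  -43.3 -47.6]
arm outer [ 11.  -62.3 -85.7]
arm [ 11.  -55.3 -70.8]
tipR [11.  21.2 -9.2]
elbR [ 11.   50.5 -47.7]
turn [ 1.200e-03 -1.000e-03 -1.572e+00] shift [ 0.1159 -0.0888 -0.0007] t 5.65
```

```bash
python3 - <<'E'
from h import *
go([.5425,-.126,.2],-.0175)
E
```

```text
turn [ 0.0002 -0.0014 -0.0015] shift [ 0.1157 -0.0978 -0.0007] t 5.65
```

Emit:
arm_command(
  steps=[
    [[0,0,0],[0.06,-0.05,0],-1],
    [[0,0,0],[0.116,-0.098,0],-1],
    [[0,0,0],[0.116,-0.098,0],-1],
    [[0,0,0],[0.116,-0.098,0],-1],
    [[0,0,0],[0.116,-0.098,0],-1],
    [[0,0,0],[0.116,-0.098,0],-1],
  ],
)

```text
time: 6.4
eef_pos: [0.542, -0.1265, 0.1988]
tcp_rot: [1.0, -0.01, 0.0, -0.0]
contact_force: [0.1, -0.2, 0.0]
opening: -0.005
```

```bash
python3 - <<'E'
from h import *
s,c=snap('wrist','w8'); print(s['time'],s['eef_pos'],s['tcp_rot'],s['opening'],s['contact_force'])
s,c=snap('top','t8');cv2.imwrite('pics/t8c.png',cv2.resize(cv2.cvtColor(c['frame'][160:280,320:460],cv2.COLOR_RGB2BGR),(700,600),interpolation=cv2.INTER_CUBIC))
E
```

```text
6.4 [ 0.54203629 -0.12645028  0.19875284] [ 9.99948681e-01 -1.01283049e-02  2.29009359e-04 -2.97192564e-05] -0.005483901379646729 [ 0.13236346 -0.20511837  0.02036005]
```

View pics/w8.png

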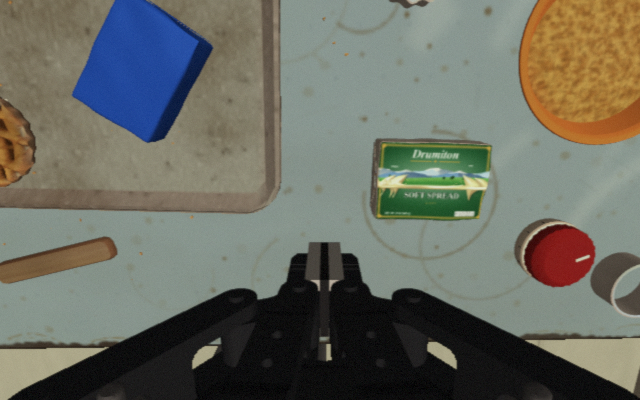

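View pics/t8c.png

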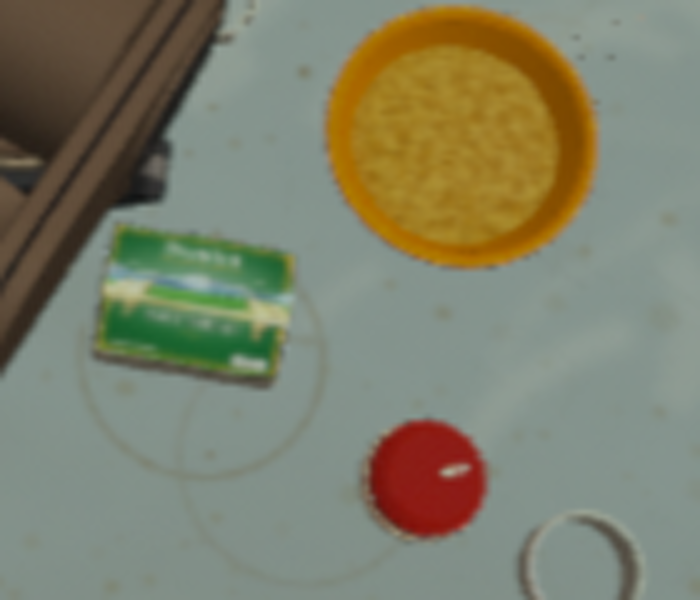

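```bash
python3 - <<'E'
from h import *
s,c=snap('wrist','w9');M=np.array(c['mount']); f=200/np.tan(np.radians(c['vfov'])/2)
cv2.imwrite('pics/w9c.png',cv2.resize(cv2.cvtColor(c['frame'][120:240,360:510],cv2.COLOR_RGB2BGR),(750,600),interpolation=cv2.INTER_CUBIC))
def rep(P):
    P=P[:,:2]*1000; print(P.round(1),P.mean(0).round(1),[np.linalg.norm(P[i]-P[i-1]).round(1) for i in range(4)])
    for i,j in [(0,1),(3,2)]: d=P[j]-P[i]; print('-y',np.degrees(np.arctan2(d[1],d[0])).round(1))
    for i,j in [(3,0),(2,1)]: d=P[j]-P[i]; print('x',np.degrees(np.arctan2(d[1],d[0])).round(1))
h=cv2.cvtColor(c['frame'],cv2.COLOR_RGB2HSV).astype(int);H,S,V=h[...,0],h[...,1],h[...,2]
k=biggest(((H<8)|(H>172))&(S>120),(505,210,600,290)); P=plane(s,c,k,.044)[:,:2]*1000;print('timer',cv2.fitEllipse(P.astype(np.float32)))
rep(plane(s,c,np.array([(380,139),(493,144),(482,220),(376,219)]),.037))
st,ct=snap('top','t9')
rep(plane(st,ct,np.array([(115,226),(296,255),(273,381),(97,350)])/5-.4+[320,160],.037))
for n,u,v in [('elbow',408,290),('tip',343,243)]:
  for x0 in (0,.011):
    d=M[:3,:3]@np.array([(u-c['cx'])/f,-(v-c['cy'])/f,-1]); p=M[:3,3]; t=(x0-p[0])/d[0]; print(n,((p+d*t)*1000).round(1))
E
```

```text
timer ((468.8855895996094, -344.3760986328125), (58.760643005371094, 66.73806762695312), 146.8493194580078)
[[ 579.9 -176.1]
 [ 573.6 -275.1]
 [ 503.6 -272.4]
 [ 506.6 -174. ]] [ 540.9 -224.4] [np.float64(73.3), np.float64(99.2), np.float64(70.0), np.float64(98.5)]
-y -93.7
-y -91.8
x -1.7
x -2.2
[[ 576.5 -179.2]
 [ 573.1 -277. ]
 [ 503.9 -271.2]
 [ 508.5 -177.4]] [ 540.5 -226.2] [np.float64(68.1), np.float64(97.9), np.float64(69.4), np.float64(93.9)]
-y -92.0
-y -92.8
x -1.5
x -4.8
elbow [  0.   31.2 -28.3]
elbow [ 11.   26.  -47.6]
tip [ 0.   9.4 17.9]
tip [11.   7.8 -9.2]
```

View pics/w9c.png

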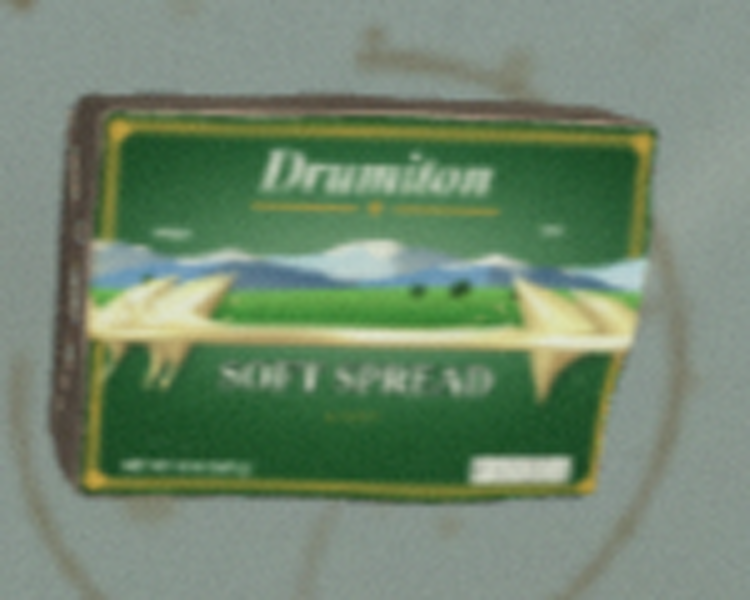

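Emit:
arm_command(
  steps=[
    [[0,0,0],[-0.001,0,0.06],-1],
    [[0,0,0],[-0.001,0,0.12],-1],
    [[0,0,0],[-0.001,0,0.165],-1],
    [[0,0,0],[-0.001,0,0.178],-1],
    [[0,0,0],[-0.001,0,0.179],-1],
    [[0,0,0],[-0.001,0.01,0.179],-1],
    [[0,0,0],[-0.001,0.02,0.179],-1],
    [[0,0,0],[-0.001,0.025,0.179],-1],
    [[0,0,0],[-0.001,0.025,0.179],-1],
  ],
)

```text
time: 7.72
eef_pos: [0.5415, -0.1522, 0.0211]
tcp_rot: [1.0, -0.011, 0.001, 0.0]
contact_force: [-0.1, 0.4, 0.1]
opening: 0.005
```

```bash
python3 - <<'E'
from h import *
s,c=snap('wrist','w10'); print(s['time'],s['eef_pos'],s['tcp_rot'],s['opening'],s['contact_force'])
s,c=snap('scene','sc10');cv2.imwrite('pics/sc10c.png',cv2.resize(cv2.cvtColor(c['frame'][120:240,260:460],cv2.COLOR_RGB2BGR),(800,480),interpolation=cv2.INTER_CUBIC))
E
```

```text
7.725 [ 0.54149307 -0.15219495  0.02107035] [ 9.99943346e-01 -1.05551946e-02  1.32497316e-03  3.70747595e-04] 0.004692156731837395 [-0.07835752  0.40624524  0.05133015]
```

View pics/w10.png

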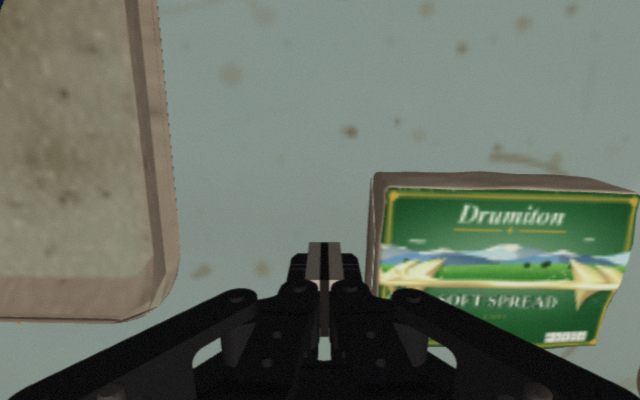

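View pics/sc10c.png

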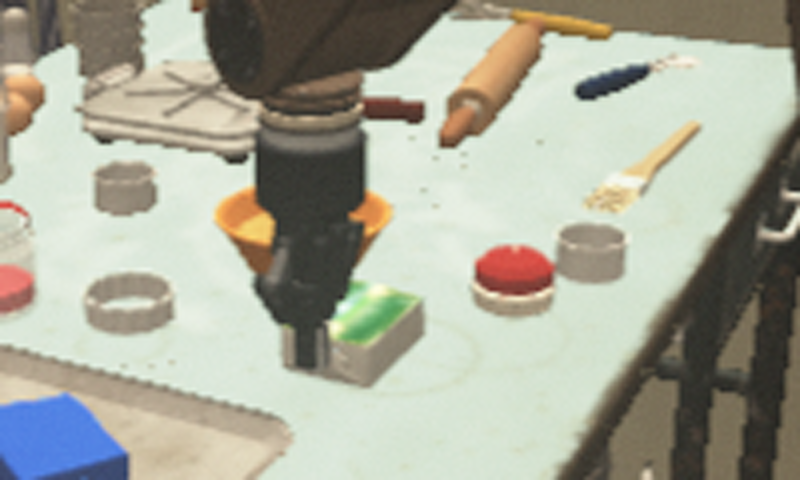

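Emit:
arm_command(
  steps=[
    [[0,0,0],[0,0.005,0.001],-1],
    [[0,0,0],[0,0.009,0.001],-1],
    [[0,0,0],[0,0.013,0.001],-1],
    [[0,0,0],[0,0.017,0.001],-1],
    [[0,0,0],[0,0.021,0.001],-1],
    [[0,0,0],[0,0.025,0.001],-1],
    [[0,0,0],[0,0.029,0.001],-1],
    [[0,0,0],[0,0.033,0.001],-1],
    [[0,0,0],[0,0.037,0.001],-1],
    [[0,0,0],[0,0.04,0.001],-1],
    [[0,0,0],[0,0.04,0.001],-1],
  ],
)

```text
time: 9.2
eef_pos: [0.5405, -0.192, 0.0198]
tcp_rot: [1.0, -0.01, 0.001, 0.0]
contact_force: [-0.4, -0.5, 0.2]
opening: -0.0
```

```bash
python3 - <<'E'
from h import *
s,c=snap('wrist','w11'); print(s['time'],s['eef_pos'],s['tcp_rot'],s['opening'],s['contact_force'])
s,c=snap('scene','sc11');cv2.imwrite('pics/sc11c.png',cv2.resize(cv2.cvtColor(c['frame'][120:240,260:460],cv2.COLOR_RGB2BGR),(800,480),interpolation=cv2.INTER_CUBIC))
s,c=snap('top','t11');cv2.imwrite('pics/t11c.png',cv2.resize(cv2.cvtColor(c['frame'][160:280,320:460],cv2.COLOR_RGB2BGR),(700,600),interpolation=cv2.INTER_CUBIC))
E
```

```text
9.2 [ 0.54050086 -0.19198474  0.01976682] [ 9.99946618e-01 -1.02669199e-02  1.07242499e-03  4.49388022e-04] -0.0004172718405230452 [-0.38132178 -0.50147507  0.22431265]
```

View pics/w11.png

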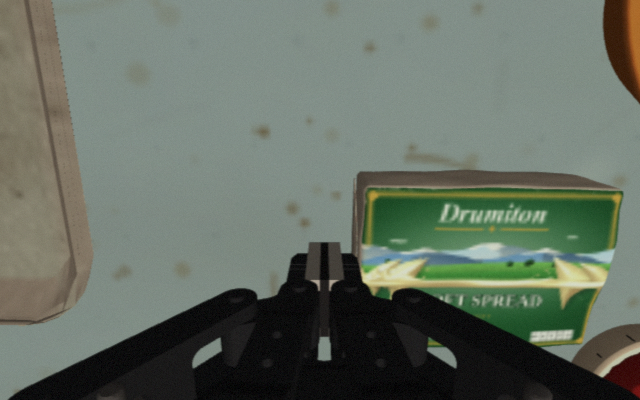

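View pics/sc11c.png

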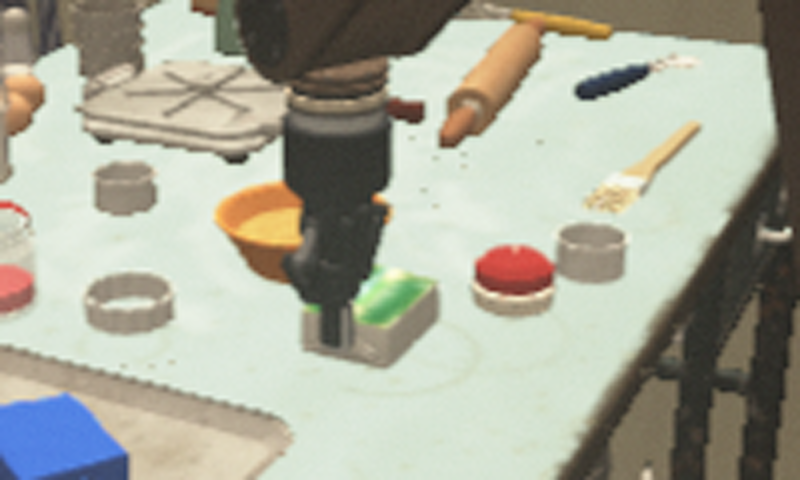

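View pics/t11c.png

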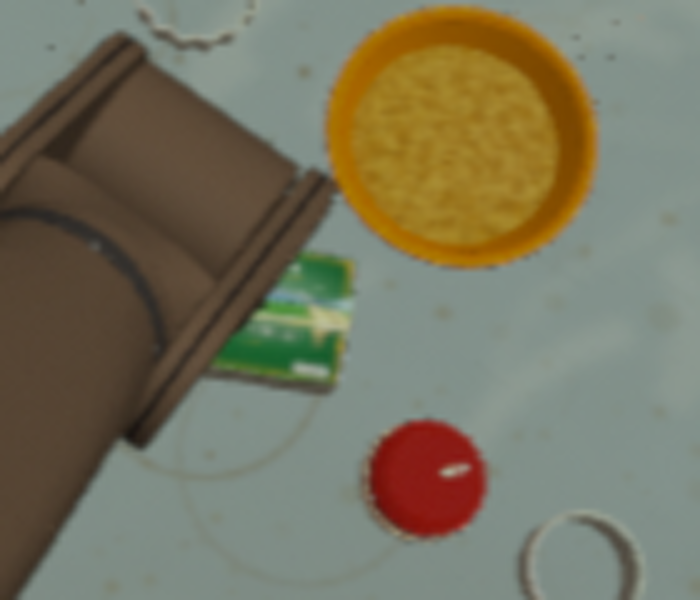

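```bash
python3 - <<'E'
from h import *
s,c=snap('wrist','w12')
P=plane(s,c,np.array([(361,187),(622,192),(577,347),(358,290)]),.037)[:,:2]*1000; print(P.round(1))
d=P[1]-P[0]; print('-y',np.degrees(np.arctan2(d[1],d[0]))); d=P[0]-P[3]; print('x',np.degrees(np.arctan2(d[1],d[0])));d=P[1]-P[2]; print('x',np.degrees(np.arctan2(d[1],d[0])))
s,c=snap('top','t12')
P=plane(s,c,np.array([(355,262),(334,384),(215,365)])/5-.4+[320,160],.037)[:,:2]*1000; print(P.round(1))
d=P[0]-P[1]; print('x',np.degrees(np.arctan2(d[1],d[0])));d=P[1]-P[2]; print('-y',np.degrees(np.arctan2(d[1],d[0])))
E
```

```text
[[ 577.  -206.2]
 [ 573.  -304.7]
 [ 504.7 -299.4]
 [ 533.9 -205.3]]
-y -92.30956717620367
x -1.2039477391590878
x -4.459576094001275
[[ 573.3 -308.6]
 [ 506.4 -303.2]
 [ 508.5 -240. ]]
x -4.674413581005729
-y -91.87399886696765
```

Emit:
arm_command(
  steps=[
    [[0,0,0],[0,0.004,0],-1],
    [[0,0,0],[0,0.008,0],-1],
    [[0,0,0],[0.0005,0.012,0],-1],
    [[0,0,0],[0.0005,0.016,0],-1],
    [[0,0,0],[0.0005,0.02,0],-1],
    [[0,0,0],[0.0005,0.024,0],-1],
    [[0,0,0],[0.001,0.028,0],-1],
    [[0,0,0],[0.001,0.032,0],-1],
    [[0,0,0],[0.001,0.036,0],-1],
    [[0,0,0],[0.001,0.04,0],-1],
    [[0,0,0],[0.001,0.044,0],-1],
    [[0,0,0],[0.001,0.046,0],-1],
  ],
)

```text
time: 10.95
eef_pos: [0.5406, -0.2379, 0.0198]
tcp_rot: [1.0, -0.01, 0.001, 0.0]
contact_force: [0.1, 1.4, 1.1]
opening: 0.001
```

```bash
python3 - <<'E'
from h import *
s,c=snap('wrist','w13'); print(s['time'],s['eef_pos'],s['tcp_rot'],s['opening'],s['contact_force'])
s,c=snap('scene','sc13');cv2.imwrite('pics/sc13c.png',cv2.resize(cv2.cvtColor(c['frame'][120:240,260:460],cv2.COLOR_RGB2BGR),(800,480),interpolation=cv2.INTER_CUBIC))
s,c=snap('top','t13');cv2.imwrite('pics/t13c.png',cv2.resize(cv2.cvtColor(c['frame'][160:280,320:460],cv2.COLOR_RGB2BGR),(700,600),interpolation=cv2.INTER_CUBIC))
E
```

```text
10.95 [ 0.5405708  -0.23786494  0.01982386] [ 9.99946957e-01 -1.02375355e-02  1.08672193e-03  3.06899776e-04] 0.0008412154248528149 [0.06777838 1.35170126 1.05770507]
```

View pics/w13.png

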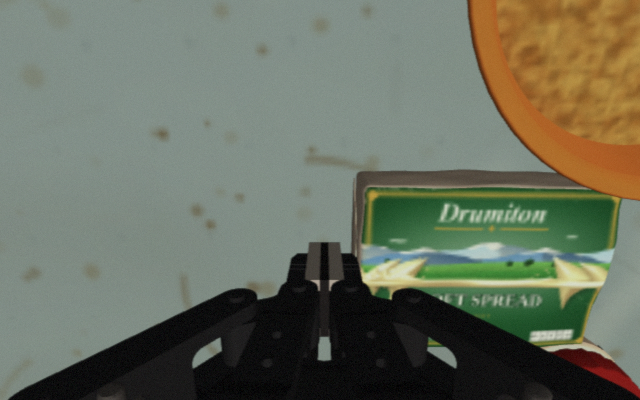

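View pics/t13c.png

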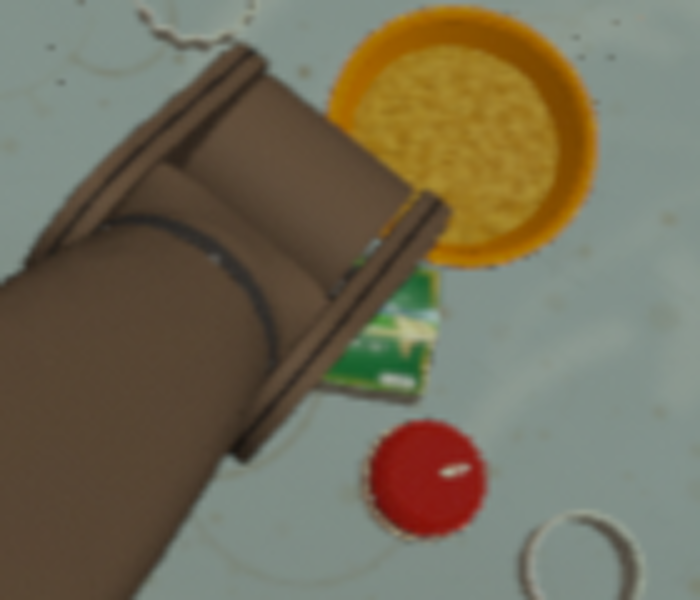

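```bash
python3 - <<'E'
from h import *
s,c=snap('wrist','w14')
P=plane(s,c,np.array([(361,187),(620,197),(580,342)]),.037)[:,:2]*1000; print(P.round(1))
s,c=snap('top','t14')
P=plane(s,c,np.array([(440,270),(417,394),(325,381)])/5-.4+[320,160],.037)[:,:2]*1000; print(P.round(1))
d=P[0]-P[1]; print('x',np.degrees(np.arctan2(d[1],d[0])));d=P[1]-P[2]; print('-y',np.degrees(np.arctan2(d[1],d[0])))
h=cv2.cvtColor(c['frame'],cv2.COLOR_RGB2HSV).astype(int);H,S,V=h[...,0],h[...,1],h[...,2]
k=biggest(((H<8)|(H>172))&(S>120),(385,235,425,275)); P=plane(s,c,k,.044)*1000; i=P[:,0].argmax(); print('timer red top',P[i])
E
```

```text
[[ 577.1 -252.5]
 [ 571.2 -350.8]
 [ 507.2 -346.7]]
[[ 574.7 -354. ]
 [ 506.7 -346.9]
 [ 507.4 -298.3]]
x -5.9878752219844
-y -90.828285548275
timer red top [ 492.20986742 -356.9083833    44.        ]
```

View pics/sc13c.png

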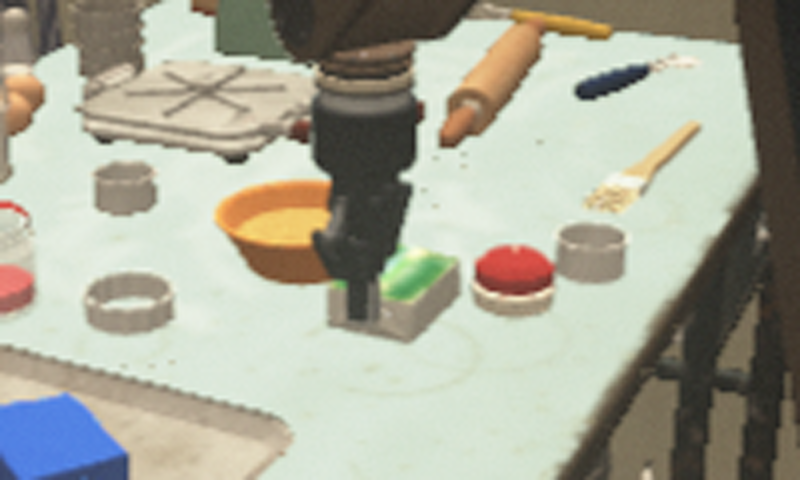

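Emit:
arm_command(
  steps=[
    [[0,0,0],[0,0.004,0],-1],
    [[0,0,0],[0,0.008,0],-1],
    [[0,0,0],[0,0.012,0],-1],
    [[0,0,0],[0,0.016,0],-1],
    [[0,0,0],[0,0.02,0],-1],
    [[0,0,0],[0,0.024,0],-1],
    [[0,0,0],[-0.0005,0.028,0],-1],
    [[0,0,0],[-0.0005,0.032,0],-1],
    [[0,0,0],[-0.0005,0.036,0],-1],
    [[0,0,0],[-0.0005,0.04,0],-1],
    [[0,0,0],[-0.0005,0.044,0],-1],
    [[0,0,0],[-0.0005,0.046,0],-1],
  ],
)

```text
time: 12.7
eef_pos: [0.5393, -0.2841, 0.0201]
tcp_rot: [1.0, -0.01, 0.001, 0.001]
contact_force: [0.2, 1.0, 0.3]
opening: 0.003
```

```bash
python3 - <<'E'
from h import *
s,c=snap('wrist','w15'); print(s['time'],s['eef_pos'],s['tcp_rot'],s['opening'],s['contact_force'])
s,c=snap('top','t15');cv2.imwrite('pics/t15c.png',cv2.resize(cv2.cvtColor(c['frame'][160:280,340:480],cv2.COLOR_RGB2BGR),(700,600),interpolation=cv2.INTER_CUBIC))
E
```

```text
12.7 [ 0.53930661 -0.2841048   0.02006261] [ 9.99946975e-01 -1.01967904e-02  1.31078428e-03  5.95447324e-04] 0.003190741636867405 [0.17559547 0.99008804 0.31662226]
```

View pics/w15.png

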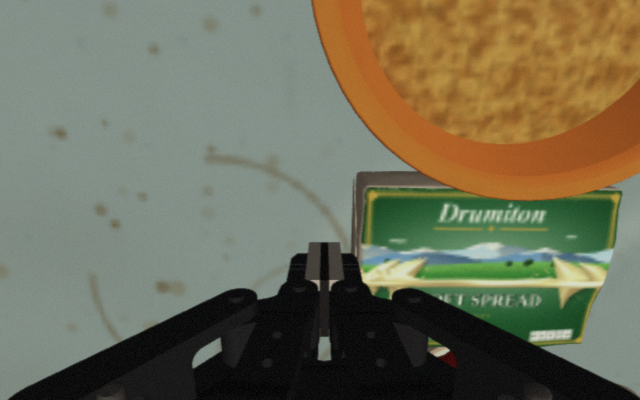

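View pics/t15c.png

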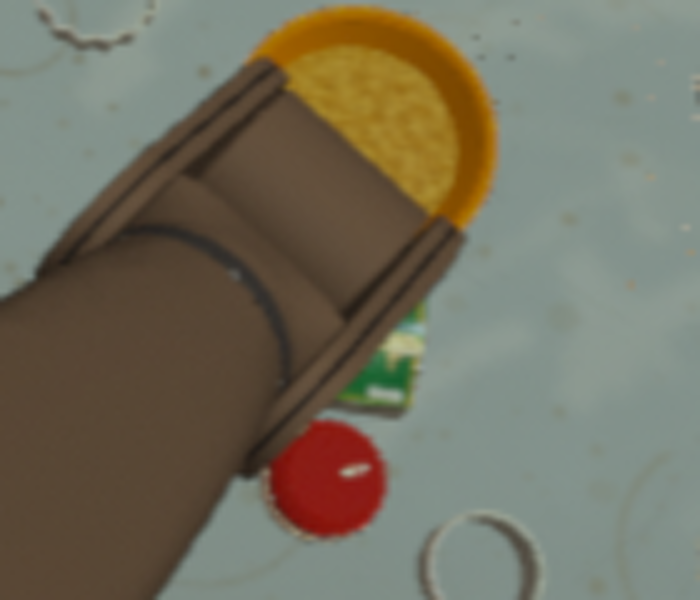

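Emit:
arm_command(
  steps=[
    [[0,0,0],[0,0.004,0],-1],
    [[0,0,0],[0,0.008,0],-1],
    [[0,0,0],[0,0.012,0],-1],
    [[0,0,0],[0,0.016,0],-1],
    [[0,0,0],[0,0.02,0],-1],
    [[0,0,0],[0,0.024,0],-1],
    [[0,0,0],[0,0.028,0],-1],
    [[0,0,0],[0,0.032,0],-1],
    [[0,0,0],[0,0.036,0],-1],
    [[0,0,0],[0,0.04,0],-1],
    [[0,0,0],[0,0.044,0],-1],
    [[0,0,0],[0,0.048,0],-1],
  ],
)

```text
time: 14.3
eef_pos: [0.5384, -0.3325, 0.0202]
tcp_rot: [1.0, -0.01, 0.001, 0.001]
contact_force: [0.1, 1.7, -1.2]
opening: -0.002
```

```bash
python3 - <<'E'
from h import *
s,c=snap('wrist','w16'); print(s['time'],s['eef_pos'],s['tcp_rot'],s['opening'],s['contact_force'])
s,c=snap('top','t16');cv2.imwrite('pics/t16c.png',cv2.resize(cv2.cvtColor(c['frame'][160:280,340:480],cv2.COLOR_RGB2BGR),(700,600),interpolation=cv2.INTER_CUBIC))
E
```

```text
14.3 [ 0.53840536 -0.33252943  0.02024254] [ 9.99947113e-01 -1.01448644e-02  1.43421499e-03  8.91615760e-04] -0.0020391281804630103 [ 0.11333548  1.74671607 -1.17431038]
```

View pics/w16.png

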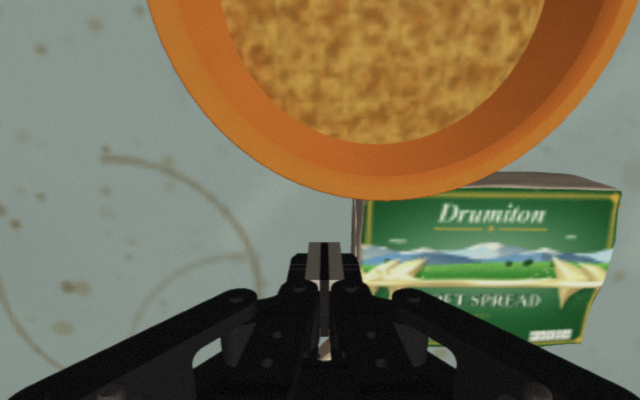

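View pics/t16c.png

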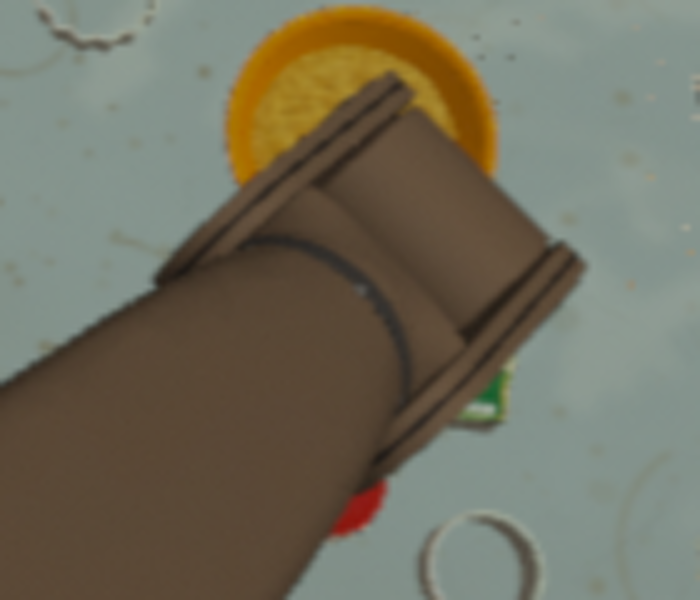

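Emit:
arm_command(
  steps=[
    [[0,0,0],[0,0.004,0],-1],
    [[0,0,0],[0,0.008,0],-1],
    [[0,0,0],[0,0.012,0],-1],
    [[0,0,0],[0,0.016,0],-1],
    [[0,0,0],[0,0.02,0],-1],
    [[0,0,0],[0,0.024,0],-1],
    [[0,0,0],[0,0.028,0],-1],
    [[0,0,0],[0,0.032,0],-1],
    [[0,0,0],[0,0.036,0],-1],
    [[0,0,0],[0,0.04,0],-1],
    [[0,0,0],[0,0.044,0],-1],
    [[0,0,0],[0,0.046,0],-1],
  ],
)

```text
time: 15.9
eef_pos: [0.5376, -0.3793, 0.0205]
tcp_rot: [1.0, -0.01, 0.002, 0.001]
contact_force: [0.1, 0.7, 0.5]
opening: -0.001
```

Emit:
arm_command(
  steps=[
    [[0,0,0],[0,0,0],-1],
    [[0,0,0],[0,-0.008,0],-1],
    [[0,0,0],[0,-0.015,0],-1],
    [[0,0,0],[0,-0.015,-0.02],-1],
    [[0,0,0],[0,-0.015,-0.07],-1],
    [[0,0,0],[0,-0.015,-0.13],-1],
    [[0,0,0],[0,-0.015,-0.18],-1],
    [[0,0,0],[0,-0.05,-0.2],-1],
    [[0,0,0],[0,-0.1,-0.2],-1],
    [[0,0,0],[0,-0.14,-0.2],-1],
    [[0,0,0],[0,-0.14,-0.2],-1],
  ],
)

```text
time: 17.27
eef_pos: [0.5401, -0.2365, 0.2221]
tcp_rot: [1.0, -0.009, 0.003, 0.002]
contact_force: [-0.2, -1.3, 0.5]
opening: 0.002
```

```bash
python3 - <<'E'
from h import *
s,c=snap('wrist','w17'); print(s['time'],s['eef_pos'],s['tcp_rot'],s['opening'],s['contact_force'])
s,c=snap('top','t17');cv2.imwrite('pics/t17c.png',cv2.resize(cv2.cvtColor(c['frame'][160:280,340:480],cv2.COLOR_RGB2BGR),(700,600),interpolation=cv2.INTER_CUBIC))
s,c=snap('scene','sc17')
E
```

```text
17.275 [ 0.54010919 -0.23648723  0.22211939] [ 0.99995772 -0.00858896  0.00268824  0.00188577] 0.0018494144679377241 [-0.18913271 -1.34465631  0.48746164]
```

View pics/t17c.png

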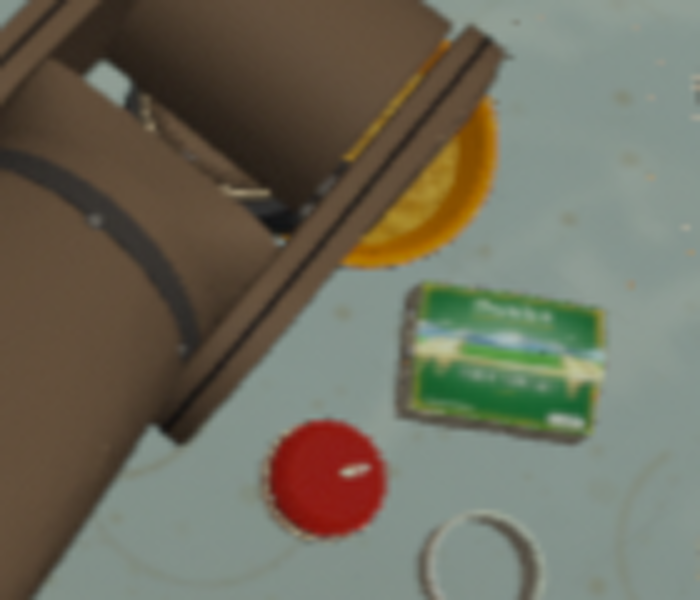

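View pics/w17.png

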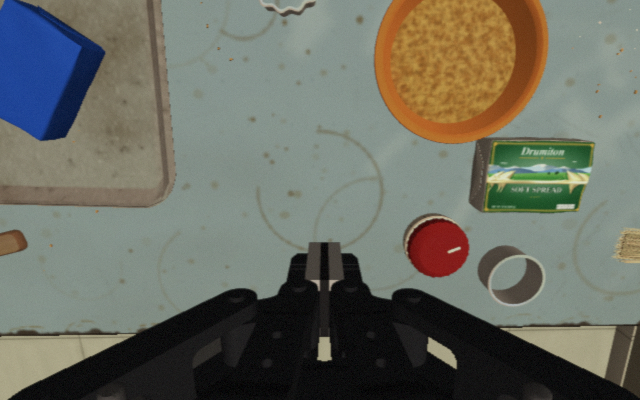

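View pics/sc17.png

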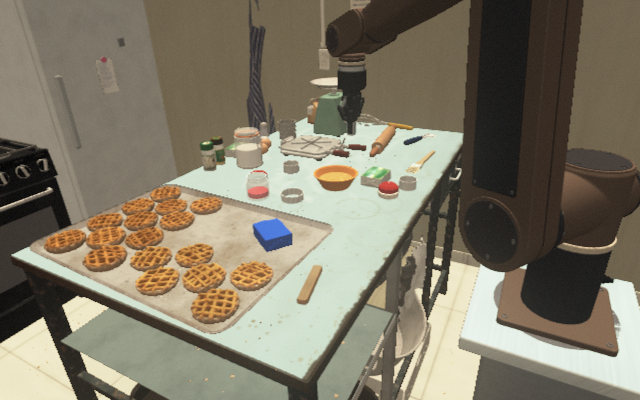

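```bash
python3 - <<'E'
from h import *
s,c=snap('top','t18')
P=plane(s,c,np.array([(424,284),(607,308),(591,433),(412,408)])/5-.4+[340,160],.037)[:,:2]*1000; 
B=np.array([647.4,-357.]);T=np.array([462.7,-353.8]);x=(B-T)/np.linalg.norm(B-T);y=np.array([-x[1],x[0]]);G=(T+x*73.5+B-x*110)/2
print(P.round(1),P.mean(0)); print('gap frame',((P-G)@np.c_[x,y]).round(1),((P.mean(0)-G)@np.c_[x,y]).round(1))
d=P[0]-P[3];print(np.degrees(np.arctan2(d[1],d[0])));d=P[2]-P[3];print(np.degrees(np.arctan2(d[1],d[0])))
E
```

```text
[[ 572.8 -399. ]
 [ 572.2 -496.3]
 [ 504.5 -490.7]
 [ 505.7 -396.9]] [ 538.77065493 -445.72317524]
gap frame [[  36.7  -43.3]
 [  37.8 -140.6]
 [ -30.  -136.1]
 [ -30.4  -42.3]] [  3.5 -90.6]
-1.7981029411142975
-90.7337252116162
```

```bash
python3 - <<'E'
from h import *
print(sign_off()); print(get_state()['time'])
E
```

```text
the job is handed in; nothing more can be done
None
the job is handed in; nothing more can be done
```

I pushed the butter through the gap with the fingertips, and it now lies flat and clear of the gap on the press's side. I handed the job in at about 17 s, with the arm withdrawn.

- **Side nudge:** I first moved the butter about 21 mm towards the bowl with the fingers open. This put it in line with the gap.
- **Push through the gap:** I then shut the fingers and pushed on the back face in small steps. The force was under 3 N at every reading I took, which were all between pushes. I saw no contact with the bowl or the timer.
- **Where it ended:** In the last top view the centre is 90.6 mm beyond the narrowest point. The trailing face is therefore about 40 mm past it, within the one block's length allowed. The butter is 3.5 mm off the gap's line, towards the bowl, and turned about 1° or less from it.
- **Rest of the scene:** The other things looked unmoved in the final pictures. I compared them by eye and did not measure them.

**Disagreements:** The wrist and top cameras differed by 2–4 mm on the butter. For the timer the wrist camera differed by up to about 6 mm in x and 9 mm in y, worst near the edge of its view, so I used the top view. Two-view height checks of the butter's top were rough: 27–34 mm from the top and scene cameras, and unusable (45–72 mm) from the wrist and top pair. I therefore used the stated 37 mm height for all positions. The butter's edges measured about 4–5 mm short, because the printed top face is slightly smaller than the block.

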